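# Press a coffee pail's lid home round its rim

## Task

Two pails of green coffee stand on the cupping table; one has its lid sealed, the other's lid is only laid on and the tongues of its rim still stand up all round. Go round that rim with the fingertips, pressing each tongue down lightly, until the whole rim is home and level with the lid. Do not lift, tip or shove the pail or lean hard on it, and leave the sealed pail and everything else on the table where it is.

Things in the scene. Friction and masses are not known exactly. Their poses are not given: they have to be found in the camera images.
- pail_open: Small round green plastic pail whose white lid is not yet sealed: 182 mm across the lid, 140 mm high with the lid home, full, about 2 kg, loose and upright on the table. A wire bail hangs against its own -x side (reaches 102 mm from the axis, 26 to 116 mm above the table). Origin: centre of its underside; z up.
- lid_top (a point): Centre of the unsealed lid at the height of its rim when home, 140 mm above the table; axes as the pail's. Slits cut the rim into 8 tongues of 45 degrees; tongue k is centred k x 45 degrees from +x towards +y. Each is hinged on a line 62 mm from the centre and ends 91 mm from it; its end starts 11 to 18 mm high. Inside, the sunk panel is 5 mm lower with a 109 mm ring 0.5 mm lower.
- tongue0 (a joint): Tongue 0 of the unsealed lid's rim, centred 0 degrees round from the pail's own +x: angle in rad it stands up; 0 = home, level with the lid; at most 0.65. Stiff friction hinge, no spring: it stays where it is left; pressed down at 80 mm from the axis it yields at about 5 N, and at 0 it meets a hard stop. Press on its top: pushed sideways it does not yield.
- tongue1 (a joint): Tongue 1 of the unsealed lid's rim, centred 45 degrees round from the pail's own +x: angle in rad it stands up; 0 = home, level with the lid; at most 0.65. As tongue 0.
- tongue2 (a joint): Tongue 2 of the unsealed lid's rim, centred 90 degrees round from the pail's own +x: angle in rad it stands up; 0 = home, level with the lid; at most 0.65. As tongue 0.
- tongue3 (a joint): Tongue 3 of the unsealed lid's rim, centred 135 degrees round from the pail's own +x: angle in rad it stands up; 0 = home, level with the lid; at most 0.65. As tongue 0.
- tongue4 (a joint): Tongue 4 of the unsealed lid's rim, centred 180 degrees round from the pail's own +x: angle in rad it stands up; 0 = home, level with the lid; at most 0.65. As tongue 0.
- tongue5 (a joint): Tongue 5 of the unsealed lid's rim, centred 225 degrees round from the pail's own +x: angle in rad it stands up; 0 = home, level with the lid; at most 0.65. As tongue 0.
- tongue6 (a joint): Tongue 6 of the unsealed lid's rim, centred 270 degrees round from the pail's own +x: angle in rad it stands up; 0 = home, level with the lid; at most 0.65. As tongue 0.
- tongue7 (a joint): Tongue 7 of the unsealed lid's rim, centred 315 degrees round from the pail's own +x: angle in rad it stands up; 0 = home, level with the lid; at most 0.65. As tongue 0.
- pail_sealed: The same kind of pail with its lid already home all round (flat rim at 140 mm); loose, 2 kg. Origin: centre of its underside.
- bowl0: White cupping bowl, 90 mm across, 60 mm high, loose, standing between the two pails. Origin: centre of its underside.
- bowl1: Such a bowl, behind the pails.
- bowl2: Such a bowl, behind the pails.
- paper_cup: Empty paper cup, 80 mm across, 110 mm high, loose, behind the pails. Origin: centre of its underside.
- rinse_glass: Glass tumbler, 72 mm across, 90 mm high, loose, to one side. Origin: centre of its underside.
- spoon: Steel cupping spoon, 165 mm long, 11 mm high, loose, at the table's left side. Origin: under the middle; its bowl points to +x.
- pen: Black pen, 140 mm long, 11 mm high, lying loose at the right side. Origin: under the middle; tip to +x.
There are look-alikes about, which are no part of the job. Leave any orange look-alike of the pail_open alone.

How it is judged:
By the outcome, as a careful person would: the job done as asked, in the order asked, and still so for the second after the job is handed in, with the robot touching nothing.
It also fails if it takes over 54 s, if anything falls off the work surface, if the arm or the gripper's body presses on something with over 40 N, if the wrist force passes 120 N, or if a joint passes its speed limit or range.

## Robot

A 7-joint arm with a two-finger parallel gripper is mounted at the origin on the work surface. World frame = base frame: x ahead of the robot, y to its left, z up, the work surface at z = 0. Lengths are in m, angles in rad, forces in N, time in s.
With the tool pointing down it reaches from about 0.4 to 0.75 m from the base axis. Payload 19.5 kg.
Tool frame: the origin (TCP) lies midway between the tips of the shut fingers; the grasp point (between the pads) lies 19 mm behind it (manip.grip_point_offset is the distance from the TCP to the grasp point, in m); z points along the fingers, y is the direction in which the jaws open and shut (so a half turn about z gives the same grasp; the last joint's range is limited). The gripper opens to 85 mm and grips with 20 to 120 N. Pads are 22 mm wide; open, the fingers measure 114 mm over their backs; the gripper's body (76 mm by 85 mm) begins 54 mm behind the grasp point. The pads swing forward as they close: fully open they stand 13 mm farther back than shut.
Start: joints at [-1.222, 0.707, -0.028, 1.485, 0.022, 0.951, -0.075], TCP at [0.219, 0.532, 0.231] pointing down, gripper open.
Joint ranges: [-2.71, 2.71], [-0.32, 2.16], [-1.57, 1.52], [0, 2.45], [-1.46, 4.6], [0, 2.02], [-2.83, 2.83]. Speed limits (rad/s): [1.89, 1.89, 2.57, 2.57, 3.01, 3.01, 3.01].

## Interface

Orientations are given as a rotation vector (axis times angle).
In Python, from workcell import manip gives the robot as it stands.
- The arm moves only by the tool servo_tool, never from a script. Its argument "moves" is a list of rows, each an object of numbers: "hand": the opening, from 0 (shut) to 1 (fully open); "dx", "dy", "dz": the shift along the world's x, y, z in m; "ax", "ay", "az": the turn, a rotation vector about the world's x, y, z in degrees. In form: [{"hand": .., "dx": .., "dy": .., "dz": .., "ax": .., "ay": .., "az": ..}, ...]. A call has 1 to 12 rows; each row shifts and turns the commanded pose from where the row before left it; what a row does not reach is not made up. A row lasts 1/8 s, in which the tool goes at most 62.5 mm and 10.7 degrees, less where a joint would pass 70% of its speed; a pose out of reach is approached as far as the arm can. A call is refused whole if a number of a shift passes 0.0625 or a number of a turn 10.7, either way. A call with a gripper value outside its range is refused whole. The fingers move at their own pace and stop on an object; the grip force is fixed at half the most. Time passes only in rows, so rows that do not move let the fingers close. It gives the time, the measured TCP pose, the force and the opening at its end, in the units of the state.
- manip.sense(): the state, without advancing time (a new reading comes with each control period).
- manip.grab_frame(name): name is "scene" or "top" or "wrist"; returns the picture (400x640x3 uint8, red, green, blue); there is no depth.
- manip.calibration(name): a dict with "fovy" (degrees; the focal length in pixels is half the picture's height over the tangent of half this angle, whatever the lens; pixels are square), "cx", "cy" (the principal point, pixels), "dist" ([k1, k2, p1, p2, k3] as OpenCV has them; the pictures are not rectified), "R" (3x3) and "t" (3): a world point X has camera coordinates R X + t; the wrist camera has in their place "tool_from_camera" (4x4, takes a point from camera to tool coordinates, whose origin is the TCP and whose axes are the flange's). Camera axes: x right, y down, z forward; pixel columns grow to the right and rows downward; lengths in m; the calibration is good to about 2 mm. A picture is of the moment at which its call begins: read the wrist's pose just before it. calibration takes no time and is no camera call.
- manip.job_done(): hands the job in, once; it reports no verdict.
The state is a dict: "t": time; "joint_positions": joint angles; "joint_vel": joint speeds; "joint_torque": joint torques, N m; "eef_pos": TCP position; "eef_rot": TCP orientation; "ft_force": force on the tool from outside, world axes, zero at the start; "moment": the same for the moment, N m; "width": finger opening in m.
Only numpy, scipy, OpenCV 4.12 (cv2) and the standard library are available. Lean on these libraries where they do the work, as an engineer would, in place of code of your own. Each camera call takes 0.05 s, during which the arm holds its last target. There are 200 camera calls.

## Working session

There is one attempt and no reset: what is moved stays moved. The work goes in short steps, Python scripts to look and compute and a tool call to move; the robot and the scene stay as the last step left them, time stands still between calls to the robot, and variables do not carry over. Pictures are saved under pics/ and viewed, about 8 in all and at most 12, crops included, and the job is handed in when it is done.

Besides the shell and the picture viewer there is one more tool, called after "Emit:" as name(argument=value, ...), one argument or row to a line, values as JSON. servo_tool: Moves the arm, as the interface text tells. Its arguments: {"type":"object","properties":{"moves":{"type":"array","items":{"type":"object","properties":{"hand":{"type":"number"},"dx":{"type":"number"},"dy":{"type":"number"},"dz":{"type":"number"},"ax":{"type":"number"},"ay":{"type":"number"},"az":{"type":"number"}}}}},"required":["moves"]}

```bash
mkdir -p pics
cat > h.py <<'E'
import numpy as np,cv2
from workcell import manip
def K(c):
    f=200/np.tan(np.radians(c["fovy"])/2); return np.array([[f,0,c["cx"]],[0,f,c["cy"]],[0,0,1.]])
def pose(name,s=None):
    c=manip.calibration(name)
    if name!="wrist": return K(c),np.array(c["dist"],float),np.array(c["R"]),np.array(c["t"])
    s=s or manip.sense(); T=np.eye(4);T[:3,:3]=cv2.Rodrigues(np.array(s["eef_rot"],float))[0];T[:3,3]=s["eef_pos"]
    M=np.linalg.inv(T@np.array(c["tool_from_camera"])); return K(c),np.array(c["dist"],float),M[:3,:3],M[:3,3]
def ray(P,uv):
    k,d,R,t=P; p=cv2.undistortPoints(np.array(uv,float).reshape(-1,1,2),k,d)[:,0]
    return -R.T@t,np.c_[p,np.ones(len(p))]@R
def plane(P,uv,z):
    o,d=ray(P,uv); return o+d*((z-o[2])/d[:,2])[:,None]
def proj(P,X):
    k,d,R,t=P; return cv2.projectPoints(np.array(X,float).reshape(-1,1,3),cv2.Rodrigues(R)[0],t,k,d)[0][:,0]
def tri(P1,a,P2,b):
    o1,d1=ray(P1,[a]);o2,d2=ray(P2,[b]);A=np.c_[d1[0],-d2[0]];s=np.linalg.lstsq(A,o2-o1,rcond=None)[0]
    p,q=o1+s[0]*d1[0],o2+s[1]*d2[0]; return (p+q)/2,np.linalg.norm(p-q)
E
python3 - <<'E'
from h import *
print(manip.sense())
a=[]
for n in("scene","top"):
    im=manip.grab_frame(n);cv2.imwrite(f"pics/{n}.png",im[:,:,::-1]); P=pose(n);print(n,-P[2].T@P[3],P[2][2])
print(manip.calibration("wrist"))
E
```

```text
{'t': 0.0, 'joint_positions': array([-1.22170931,  0.70707854, -0.02761267,  1.48499834,  0.02202796,
        0.95088394, -0.07549506]), 'joint_vel': array([-2.77320183e-04,  1.97034235e-04, -1.91394314e-03,  1.36277091e-03,
       -4.39612744e-04,  2.17243556e-04, -6.19358485e-06]), 'joint_torque': array([-2.36807318e-04, -8.83241916e+01,  1.23445921e+00, -2.36170703e+01,
        1.67639303e-02,  6.53029580e-03, -4.68657902e-05]), 'eef_pos': array([0.2189376 , 0.53140804, 0.23084171]), 'eef_rot': array([-6.09891650e-01, -3.08167183e+00,  1.65645852e-03]), 'ft_force': array([ 0.64215136,  0.04409254, -0.46496566]), 'moment': array([ 0.00909077,  0.03888865, -0.02961246]), 'width': 0.08545111048872069}
scene [ 1.20419632 -1.17959567  1.07979212] [-0.3791652   0.72207845 -0.57865056]
top [0.45193225 0.03609586 1.22148994] [ 0.12082244 -0.00489708 -0.99266206]
{'fovy': 64.5894439603404, 'cx': 317.5801606365263, 'cy': 200.16300779202888, 'dist': array([-0.00654354,  0.        ,  0.        ,  0.        ,  0.        ]), 'tool_from_camera': array([[-8.61497211e-04, -9.50335697e-01, -3.11225516e-01,
         7.99447658e-02],
       [ 9.99998863e-01, -4.33550961e-04, -1.44421731e-03,
        -2.17935826e-04],
       [ 1.23755914e-03, -3.11226406e-01,  9.50334990e-01,
        -1.43746495e-01],
       [ 0.00000000e+00,  0.00000000e+00,  0.00000000e+00,
         1.00000000e+00]])}
```

View pics/top.png

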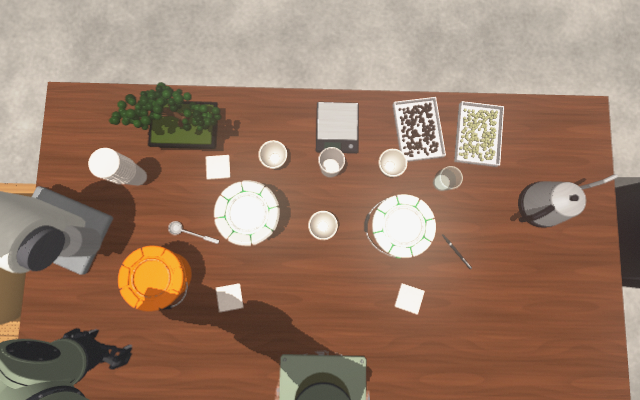

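View pics/scene.png

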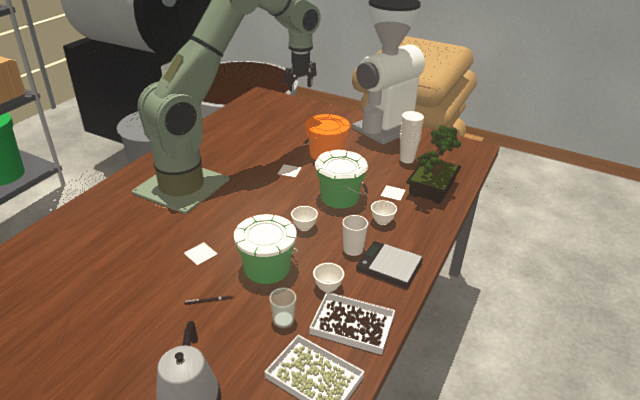

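The top view shows white-lidded green pails at (247,212) and (403,226) and an orange look-alike at (153,278), which I'll leave alone. In the scene view they are at (341,163), (266,235) and (328,125). Next I need a close crop of the two rims.

Run:
```python
from h import *
s=cv2.imread("pics/scene.png");t=cv2.imread("pics/top.png")
f=lambda im,x,y:cv2.resize(im[y-38:y+42,x-50:x+50],(400,300),interpolation=cv2.INTER_CUBIC)
cv2.imwrite("pics/c1.png",np.vstack([np.hstack([f(s,341,170),f(s,266,242)]),np.hstack([f(t,247,212),f(t,403,226)])]))
for n in[(247,212),(403,226)]: print(plane(pose("top"),[n],.14))
```

```text
[[0.55762153 0.22966831 0.14      ]]
[[ 0.52811039 -0.22018809  0.14      ]]
```

View pics/c1.png

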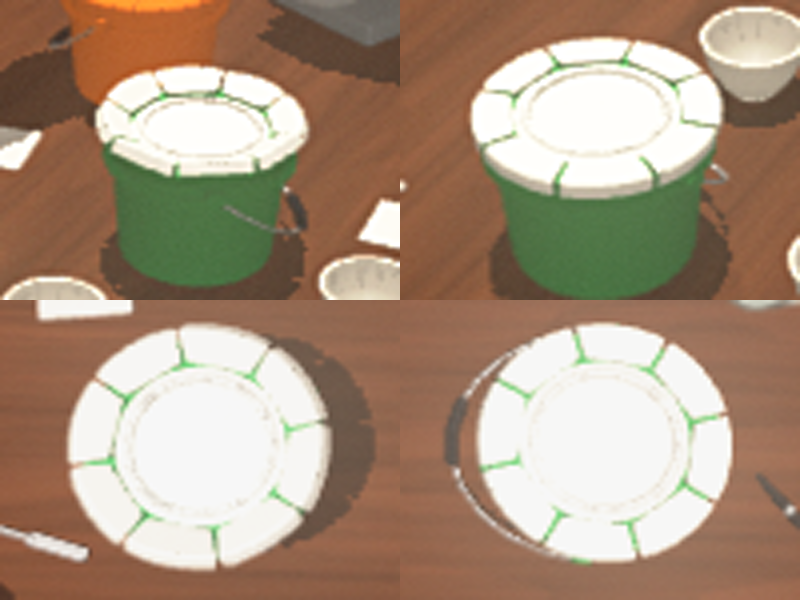

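The left pail, at top (247,212) and about (0.56, 0.23), has its rim segments raised in a cup shape, so it is pail_open. The right pail's rim is flat, so it is the sealed one. I'll move the wrist camera over the left pail with the fingers shut.

Emit:
servo_tool(
  moves=[
    {"hand": 0, "dz": 0.035},
    {"hand": 0, "dz": 0.035},
    {"hand": 0, "dx": 0.034, "dy": -0.03},
    {"hand": 0, "dx": 0.034, "dy": -0.03},
    {"hand": 0, "dx": 0.034, "dy": -0.03},
    {"hand": 0, "dx": 0.034, "dy": -0.03},
    {"hand": 0, "dx": 0.034, "dy": -0.03},
    {"hand": 0, "dx": 0.034, "dy": -0.03},
    {"hand": 0, "dx": 0.034, "dy": -0.03},
    {"hand": 0},
    {"hand": 0},
  ],
)

```text
invalid input
```

Run:
```python
from h import *
import pickle
s=manip.sense();im=manip.grab_frame("wrist");cv2.imwrite("pics/w1.png",im[:,:,::-1]);pickle.dump(s,open("w1.pkl","wb"))
print(s["t"],s["eef_pos"],s["eef_rot"],s["ft_force"],s["width"])
```

```text
0.1 [0.21893829 0.53141691 0.23089081] [-6.10008669e-01 -3.08162078e+00  1.56006148e-03] [-0.47211573  0.26024328 -0.68455808] 0.08549078494912193
```

Emit:
servo_tool(
  moves=[
    {"hand": 0, "dx": 0.034, "dy": -0.03},
    {"hand": 0, "dx": 0.034, "dy": -0.03},
    {"hand": 0, "dx": 0.034, "dy": -0.03},
    {"hand": 0},
    {"hand": 0},
  ],
)

```text
invalid input
```

Run:
```python
from h import *
import pickle
s=manip.sense();im=manip.grab_frame("wrist");cv2.imwrite("pics/w2.png",im[:,:,::-1]);pickle.dump(s,open("w2.pkl","wb"))
print(s["t"],s["eef_pos"],s["eef_rot"],s["ft_force"],s["width"])
a=cv2.imread("pics/w1.png");b=im[:,:,::-1]
cv2.imwrite("pics/w12.png",cv2.resize(np.vstack([a,b]),(480,600),interpolation=cv2.INTER_AREA))
```

```text
0.15 [0.21896507 0.53147835 0.23097119] [-6.09978752e-01 -3.08167588e+00  1.20316447e-03] [ 0.43241203 -0.57786416 -0.77536246] 0.08558413926236946
```

View pics/w12.png

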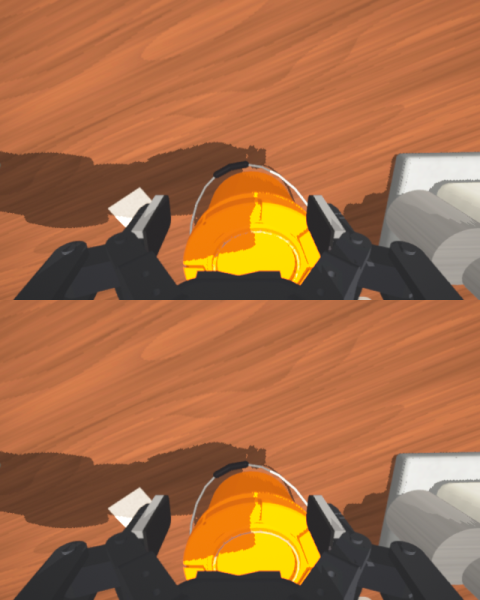

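The move calls were refused because they left out fields, so the arm did not move. The view shows only the orange look-alike near (250,240), with the hand filling the bottom of the frame. I'll resend with every field given.

Emit:
servo_tool(
  moves=[
    {"hand": 0, "dx": 0, "dy": 0, "dz": 0.05, "ax": 0, "ay": 0, "az": 0},
    {"hand": 0, "dx": 0.02, "dy": -0.02, "dz": 0.04, "ax": 0, "ay": 0, "az": 0},
    {"hand": 0, "dx": 0.035, "dy": -0.03, "dz": 0, "ax": 0, "ay": 0, "az": 0},
    {"hand": 0, "dx": 0.035, "dy": -0.03, "dz": 0, "ax": 0, "ay": 0, "az": 0},
    {"hand": 0, "dx": 0.035, "dy": -0.03, "dz": 0, "ax": 0, "ay": 0, "az": 0},
    {"hand": 0, "dx": 0.035, "dy": -0.03, "dz": 0, "ax": 0, "ay": 0, "az": 0},
    {"hand": 0, "dx": 0.035, "dy": -0.03, "dz": 0, "ax": 0, "ay": 0, "az": 0},
    {"hand": 0, "dx": 0.035, "dy": -0.03, "dz": 0, "ax": 0, "ay": 0, "az": 0},
    {"hand": 0, "dx": 0.035, "dy": -0.03, "dz": 0, "ax": 0, "ay": 0, "az": 0},
    {"hand": 0, "dx": 0.035, "dy": -0.03, "dz": 0, "ax": 0, "ay": 0, "az": 0},
    {"hand": 0, "dx": 0, "dy": 0, "dz": 0, "ax": 0, "ay": 0, "az": 0},
    {"hand": 0, "dx": 0, "dy": 0, "dz": 0, "ax": 0, "ay": 0, "az": 0},
  ],
)

```text
t: 1.7
eef_pos: [0.5187, 0.272, 0.3211]
eef_rot: [-0.609, -3.081, -0.0]
ft_force: [0.2, -0.4, 0.9]
width: 0.0
```

Run:
```python
from h import *
import pickle
s=manip.sense();im=manip.grab_frame("wrist");cv2.imwrite("pics/w1b.png",im[:,:,::-1]);pickle.dump(s,open("w1.pkl","wb"))
print(s["t"],s["eef_pos"],s["eef_rot"],s["ft_force"],s["width"])
```

```text
1.7 [0.51866557 0.2719968  0.32110787] [-6.09331493e-01 -3.08132512e+00 -3.06040963e-05] [ 0.19375952 -0.36858167  0.90080345] 4.7154961820211275e-05
```

Emit:
servo_tool(
  moves=[
    {"hand": 0, "dx": 0.04, "dy": -0.02, "dz": 0, "ax": 0, "ay": 0, "az": 0},
    {"hand": 0, "dx": 0.04, "dy": -0.02, "dz": 0, "ax": 0, "ay": 0, "az": 0},
    {"hand": 0, "dx": 0, "dy": 0, "dz": 0, "ax": 0, "ay": 0, "az": 0},
    {"hand": 0, "dx": 0, "dy": 0, "dz": 0, "ax": 0, "ay": 0, "az": 0},
  ],
)

```text
t: 2.25
eef_pos: [0.5982, 0.2327, 0.3213]
eef_rot: [-0.608, -3.082, -0.001]
ft_force: [-0.6, 0.2, 0.6]
width: -0.0001
```

Run:
```python
from h import *
import pickle
s=manip.sense();im=manip.grab_frame("wrist");cv2.imwrite("pics/w2b.png",im[:,:,::-1]);pickle.dump(s,open("w2.pkl","wb"))
print(s["t"],s["eef_pos"],s["eef_rot"],s["ft_force"],s["width"])
a=cv2.imread("pics/w1b.png");b=im[:,:,::-1]
cv2.imwrite("pics/w12b.png",cv2.resize(np.vstack([a,b]),(480,600),interpolation=cv2.INTER_AREA))
```

```text
2.25 [0.59823476 0.2327372  0.32125123] [-6.07714931e-01 -3.08161849e+00 -5.35492870e-04] [-0.58939392  0.1612981   0.59797105] -8.663113003913039e-05
```

View pics/w12b.png

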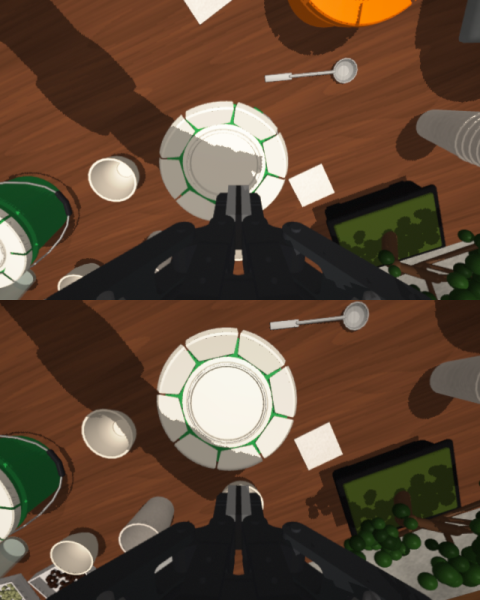

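In w1b the lid is at (224,158), half hidden by the hand. In w2b it is fully visible at (228,102), with all eight green slits clear. I'll fit the centre and slit angles, and triangulate the height from slit corners seen in both views.

```bash
cat > fit.py <<'E'
from h import *
import pickle
from scipy.optimize import least_squares
def fit(img,P,c0,z=.14):
    b,g,r=[img[:,:,i].astype(int) for i in range(3)]
    v,u=np.nonzero((g-r>25)&(g-b>15)); X=plane(P,np.c_[u,v],z)[:,:2]; c=np.array(c0)
    for rm in(.068,.068,.066,.066):
        d=np.linalg.norm(X-c,axis=1); q=X[(d>.055)&(d<rm)]
        s=least_squares(lambda p:np.hypot(*(q-p[:2]).T)-p[2],[*c,.062],loss="soft_l1",f_scale=.002).x; c=s[:2]
    d=X-c;R=np.linalg.norm(d,axis=1);k=(R>s[2]+.004)&(R<.088)
    th=np.angle(np.exp(8j*np.arctan2(d[k,1],d[k,0])).sum())/8
    return c,s[2],np.degrees(th),k.sum(),len(q),np.degrees(np.arctan2(d[k,1],d[k,0])),np.c_[u,v][k]
E
python3 - <<'E'
from fit import *
o=[]
for n in("1","2"):
    s=pickle.load(open(f"w{n}.pkl","rb"));P=pose("wrist",s);im=cv2.imread(f"pics/w{n}b.png")
    f=fit(im,P,[.557,.23]);print(n,f[:5],np.histogram(f[5],36,(-180,180))[0]); o.append((P,f))
f=fit(cv2.imread("pics/top.png"),pose("top"),[.557,.23]);print(f[:5])
print(f[5].size,np.histogram(f[5],36,(-180,180))[0])
# height from matching hinge-ring corners at several assumed z: agreement of centres
for z in(.12,.13,.14,.15,.16):
    print(z,[fit(cv2.imread(f"pics/w{i}b.png"),o[i-1][0],[.557,.23],z)[0].round(4) for i in(1,2)],fit(cv2.imread("pics/top.png"),pose("top"),[.557,.23],z)[0].round(4))
# ring/panel circle: dark lines
E
```

```text
1 (array([0.55541527, 0.23310507]), np.float64(0.06258380808539452), np.float64(12.392181003619337), np.int64(314), 567) [ 0 51  0  0  0 26 21  0  0  0 45  0  0  0  1  0  0  0  0  0  0  0  0 46
  0  0  0 23 25  0  0  0 76  0  0  0]
2 (array([0.55639357, 0.23274042]), np.float64(0.06251626831504505), np.float64(12.042965356376875), np.int64(531), 955) [ 0 72  0  0  0 70  0  0  0  0 50  0  0  0 49  0  0  0  6 50  0  0  0 70
  0  0  0  1 77  0  0  0 86  0  0  0]
(array([0.55617164, 0.23095667]), np.float64(0.06337089556968314), np.float64(11.916616933705972), np.int64(40), 53)
40 [0 4 0 0 0 5 0 0 0 0 6 0 0 0 3 0 0 0 0 3 0 0 0 6 0 0 0 1 6 0 0 0 6 0 0 0]
0.12 [array([0.5621, 0.229 ]), array([0.5583, 0.2309])] [0.5582 0.2346]
0.13 [array([0.5588, 0.231 ]), array([0.5573, 0.2318])] [0.5572 0.2329]
0.14 [array([0.5554, 0.2331]), array([0.5564, 0.2327])] [0.5562 0.231 ]
0.15 [array([0.5518, 0.2353]), array([0.5554, 0.2337])] [0.5551 0.229 ]
0.16 [array([0.5482, 0.2375]), array([0.5543, 0.2347])] [0.5543 0.2272]
```

The fit gives centre (0.556, 0.2325), hinge radius 62.5 mm against the 62 mm given, and a height near 0.138–0.14 consistent across views. Slits lie at 12°+45k, so the tongue centres are at -10.5°+45k. I'll press the first tongue carefully and watch the force.

Emit:
servo_tool(
  moves=[
    {"hand": 0, "dx": 0.0185, "dy": -0.0075, "dz": -0.05, "ax": 0, "ay": 0, "az": 0},
    {"hand": 0, "dx": 0.018, "dy": -0.0075, "dz": -0.055, "ax": 0, "ay": 0, "az": 0},
    {"hand": 0, "dx": 0, "dy": 0, "dz": -0.045, "ax": 0, "ay": 0, "az": 0},
    {"hand": 0, "dx": 0, "dy": 0, "dz": 0, "ax": 0, "ay": 0, "az": 0},
    {"hand": 0, "dx": 0, "dy": 0, "dz": -0.01, "ax": 0, "ay": 0, "az": 0},
    {"hand": 0, "dx": 0, "dy": 0, "dz": -0.01, "ax": 0, "ay": 0, "az": 0},
    {"hand": 0, "dx": 0, "dy": 0, "dz": -0.006, "ax": 0, "ay": 0, "az": 0},
    {"hand": 0, "dx": 0, "dy": 0, "dz": 0, "ax": 0, "ay": 0, "az": 0},
  ],
)

```text
t: 3.3
eef_pos: [0.6356, 0.2167, 0.1454]
eef_rot: [0.61, 3.082, 0.0]
ft_force: [0.7, 0.3, 0.7]
width: 0.0002
```

Emit:
servo_tool(
  moves=[
    {"hand": 0, "dx": 0, "dy": 0, "dz": -0.002, "ax": 0, "ay": 0, "az": 0},
    {"hand": 0, "dx": 0, "dy": 0, "dz": 0, "ax": 0, "ay": 0, "az": 0},
  ],
)

```text
t: 3.55
eef_pos: [0.6357, 0.2166, 0.1435]
eef_rot: [0.61, 3.081, 0.0]
ft_force: [1.1, 0.5, 2.0]
width: 0.0004
```

Emit:
servo_tool(
  moves=[
    {"hand": 0, "dx": 0, "dy": 0, "dz": -0.002, "ax": 0, "ay": 0, "az": 0},
    {"hand": 0, "dx": 0, "dy": 0, "dz": 0, "ax": 0, "ay": 0, "az": 0},
  ],
)

```text
t: 3.8
eef_pos: [0.6355, 0.2166, 0.1412]
eef_rot: [-0.61, -3.082, 0.0]
ft_force: [0.9, -0.3, 1.4]
width: -0.0
```

Emit:
servo_tool(
  moves=[
    {"hand": 0, "dx": 0, "dy": 0, "dz": -0.0015, "ax": 0, "ay": 0, "az": 0},
    {"hand": 0, "dx": 0, "dy": 0, "dz": 0, "ax": 0, "ay": 0, "az": 0},
  ],
)

```text
t: 4.05
eef_pos: [0.6355, 0.2166, 0.14]
eef_rot: [0.61, 3.082, -0.0]
ft_force: [1.1, -0.8, 7.6]
width: -0.0002
```

Emit:
servo_tool(
  moves=[
    {"hand": 0, "dx": 0, "dy": 0, "dz": -0.0007, "ax": 0, "ay": 0, "az": 0},
    {"hand": 0, "dx": 0, "dy": 0, "dz": 0, "ax": 0, "ay": 0, "az": 0},
  ],
)

```text
t: 4.3
eef_pos: [0.6356, 0.2167, 0.1399]
eef_rot: [0.61, 3.081, 0.0]
ft_force: [-2.5, -1.1, 15.7]
width: -0.0001
```

Home: the stop is at z = 0.1399 and the force rose only to 16 N. On to the second tongue.

Emit:
servo_tool(
  moves=[
    {"hand": 0, "dx": 0, "dy": 0, "dz": 0.03, "ax": 0, "ay": 0, "az": 0},
    {"hand": 0, "dx": -0.007, "dy": 0.0305, "dz": 0, "ax": 0, "ay": 0, "az": 0},
    {"hand": 0, "dx": -0.007, "dy": 0.0305, "dz": 0, "ax": 0, "ay": 0, "az": 0},
    {"hand": 0, "dx": 0, "dy": 0, "dz": -0.01, "ax": 0, "ay": 0, "az": 0},
    {"hand": 0, "dx": 0, "dy": 0, "dz": -0.008, "ax": 0, "ay": 0, "az": 0},
    {"hand": 0, "dx": 0, "dy": 0, "dz": -0.005, "ax": 0, "ay": 0, "az": 0},
    {"hand": 0, "dx": 0, "dy": 0, "dz": -0.004, "ax": 0, "ay": 0, "az": 0},
    {"hand": 0, "dx": 0, "dy": 0, "dz": -0.002, "ax": 0, "ay": 0, "az": 0},
    {"hand": 0, "dx": 0, "dy": 0, "dz": -0.001, "ax": 0, "ay": 0, "az": 0},
    {"hand": 0, "dx": 0, "dy": 0, "dz": 0, "ax": 0, "ay": 0, "az": 0},
  ],
)

```text
t: 5.55
eef_pos: [0.6219, 0.2772, 0.1399]
eef_rot: [0.61, 3.081, -0.0]
ft_force: [-0.9, -1.4, 14.5]
width: -0.0002
```

Emit:
servo_tool(
  moves=[
    {"hand": 0, "dx": 0, "dy": 0, "dz": 0.03, "ax": 0, "ay": 0, "az": 0},
    {"hand": 0, "dx": -0.0255, "dy": 0.017, "dz": 0, "ax": 0, "ay": 0, "az": 0},
    {"hand": 0, "dx": -0.0255, "dy": 0.017, "dz": 0, "ax": 0, "ay": 0, "az": 0},
    {"hand": 0, "dx": 0, "dy": 0, "dz": -0.01, "ax": 0, "ay": 0, "az": 0},
    {"hand": 0, "dx": 0, "dy": 0, "dz": -0.008, "ax": 0, "ay": 0, "az": 0},
    {"hand": 0, "dx": 0, "dy": 0, "dz": -0.005, "ax": 0, "ay": 0, "az": 0},
    {"hand": 0, "dx": 0, "dy": 0, "dz": -0.004, "ax": 0, "ay": 0, "az": 0},
    {"hand": 0, "dx": 0, "dy": 0, "dz": -0.002, "ax": 0, "ay": 0, "az": 0},
    {"hand": 0, "dx": 0, "dy": 0, "dz": -0.001, "ax": 0, "ay": 0, "az": 0},
    {"hand": 0, "dx": 0, "dy": 0, "dz": 0, "ax": 0, "ay": 0, "az": 0},
  ],
)

```text
t: 6.8
eef_pos: [0.571, 0.3114, 0.1399]
eef_rot: [0.61, 3.081, 0.001]
ft_force: [-0.8, -1.2, 12.6]
width: 0.0002
```

Emit:
servo_tool(
  moves=[
    {"hand": 0, "dx": 0, "dy": 0, "dz": 0.03, "ax": 0, "ay": 0, "az": 0},
    {"hand": 0, "dx": -0.03, "dy": -0.0065, "dz": 0, "ax": 0, "ay": 0, "az": 0},
    {"hand": 0, "dx": -0.03, "dy": -0.0065, "dz": 0, "ax": 0, "ay": 0, "az": 0},
    {"hand": 0, "dx": 0, "dy": 0, "dz": -0.01, "ax": 0, "ay": 0, "az": 0},
    {"hand": 0, "dx": 0, "dy": 0, "dz": -0.008, "ax": 0, "ay": 0, "az": 0},
    {"hand": 0, "dx": 0, "dy": 0, "dz": -0.005, "ax": 0, "ay": 0, "az": 0},
    {"hand": 0, "dx": 0, "dy": 0, "dz": -0.004, "ax": 0, "ay": 0, "az": 0},
    {"hand": 0, "dx": 0, "dy": 0, "dz": -0.002, "ax": 0, "ay": 0, "az": 0},
    {"hand": 0, "dx": 0, "dy": 0, "dz": -0.001, "ax": 0, "ay": 0, "az": 0},
    {"hand": 0, "dx": 0, "dy": 0, "dz": 0, "ax": 0, "ay": 0, "az": 0},
  ],
)

```text
t: 8.05
eef_pos: [0.5108, 0.2988, 0.1398]
eef_rot: [0.61, 3.081, 0.001]
ft_force: [-4.3, 0.6, 16.1]
width: 0.0001
```

Emit:
servo_tool(
  moves=[
    {"hand": 0, "dx": 0, "dy": 0, "dz": 0.03, "ax": 0, "ay": 0, "az": 0},
    {"hand": 0, "dx": -0.0168, "dy": -0.0258, "dz": 0, "ax": 0, "ay": 0, "az": 0},
    {"hand": 0, "dx": -0.0168, "dy": -0.0258, "dz": 0, "ax": 0, "ay": 0, "az": 0},
    {"hand": 0, "dx": 0, "dy": 0, "dz": -0.01, "ax": 0, "ay": 0, "az": 0},
    {"hand": 0, "dx": 0, "dy": 0, "dz": -0.008, "ax": 0, "ay": 0, "az": 0},
    {"hand": 0, "dx": 0, "dy": 0, "dz": -0.005, "ax": 0, "ay": 0, "az": 0},
    {"hand": 0, "dx": 0, "dy": 0, "dz": -0.004, "ax": 0, "ay": 0, "az": 0},
    {"hand": 0, "dx": 0, "dy": 0, "dz": -0.002, "ax": 0, "ay": 0, "az": 0},
    {"hand": 0, "dx": 0, "dy": 0, "dz": -0.001, "ax": 0, "ay": 0, "az": 0},
    {"hand": 0, "dx": 0, "dy": 0, "dz": 0, "ax": 0, "ay": 0, "az": 0},
  ],
)

```text
t: 9.3
eef_pos: [0.477, 0.2474, 0.1398]
eef_rot: [0.61, 3.081, 0.001]
ft_force: [-5.8, 0.4, 18.2]
width: 0.0003
```

Emit:
servo_tool(
  moves=[
    {"hand": 0, "dx": 0, "dy": 0, "dz": 0.03, "ax": 0, "ay": 0, "az": 0},
    {"hand": 0, "dx": 0.0064, "dy": -0.03, "dz": 0, "ax": 0, "ay": 0, "az": 0},
    {"hand": 0, "dx": 0.0064, "dy": -0.03, "dz": 0, "ax": 0, "ay": 0, "az": 0},
    {"hand": 0, "dx": 0, "dy": 0, "dz": -0.01, "ax": 0, "ay": 0, "az": 0},
    {"hand": 0, "dx": 0, "dy": 0, "dz": -0.008, "ax": 0, "ay": 0, "az": 0},
    {"hand": 0, "dx": 0, "dy": 0, "dz": -0.005, "ax": 0, "ay": 0, "az": 0},
    {"hand": 0, "dx": 0, "dy": 0, "dz": -0.004, "ax": 0, "ay": 0, "az": 0},
    {"hand": 0, "dx": 0, "dy": 0, "dz": -0.002, "ax": 0, "ay": 0, "az": 0},
    {"hand": 0, "dx": 0, "dy": 0, "dz": -0.001, "ax": 0, "ay": 0, "az": 0},
    {"hand": 0, "dx": 0, "dy": 0, "dz": 0, "ax": 0, "ay": 0, "az": 0},
  ],
)

```text
t: 10.55
eef_pos: [0.4896, 0.1875, 0.1398]
eef_rot: [0.609, 3.082, 0.001]
ft_force: [-7.6, -1.7, 18.2]
width: -0.0002
```

Emit:
servo_tool(
  moves=[
    {"hand": 0, "dx": 0, "dy": 0, "dz": 0.0303, "ax": 0, "ay": 0, "az": 0},
    {"hand": 0, "dx": 0.0258, "dy": -0.0168, "dz": 0, "ax": 0, "ay": 0, "az": 0},
    {"hand": 0, "dx": 0.0258, "dy": -0.0168, "dz": 0, "ax": 0, "ay": 0, "az": 0},
    {"hand": 0, "dx": 0, "dy": 0, "dz": -0.01, "ax": 0, "ay": 0, "az": 0},
    {"hand": 0, "dx": 0, "dy": 0, "dz": -0.008, "ax": 0, "ay": 0, "az": 0},
    {"hand": 0, "dx": 0, "dy": 0, "dz": -0.005, "ax": 0, "ay": 0, "az": 0},
    {"hand": 0, "dx": 0, "dy": 0, "dz": -0.004, "ax": 0, "ay": 0, "az": 0},
    {"hand": 0, "dx": 0, "dy": 0, "dz": -0.002, "ax": 0, "ay": 0, "az": 0},
    {"hand": 0, "dx": 0, "dy": 0, "dz": -0.001, "ax": 0, "ay": 0, "az": 0},
    {"hand": 0, "dx": 0, "dy": 0, "dz": 0, "ax": 0, "ay": 0, "az": 0},
  ],
)

```text
t: 11.8
eef_pos: [0.5412, 0.1537, 0.1399]
eef_rot: [0.61, 3.082, 0.0]
ft_force: [-3.8, -1.4, 11.7]
width: -0.0002
```

Emit:
servo_tool(
  moves=[
    {"hand": 0, "dx": 0, "dy": 0, "dz": 0.03, "ax": 0, "ay": 0, "az": 0},
    {"hand": 0, "dx": 0.03, "dy": 0.0064, "dz": 0, "ax": 0, "ay": 0, "az": 0},
    {"hand": 0, "dx": 0.03, "dy": 0.0064, "dz": 0, "ax": 0, "ay": 0, "az": 0},
    {"hand": 0, "dx": 0, "dy": 0, "dz": -0.01, "ax": 0, "ay": 0, "az": 0},
    {"hand": 0, "dx": 0, "dy": 0, "dz": -0.008, "ax": 0, "ay": 0, "az": 0},
    {"hand": 0, "dx": 0, "dy": 0, "dz": -0.005, "ax": 0, "ay": 0, "az": 0},
    {"hand": 0, "dx": 0, "dy": 0, "dz": -0.004, "ax": 0, "ay": 0, "az": 0},
    {"hand": 0, "dx": 0, "dy": 0, "dz": -0.002, "ax": 0, "ay": 0, "az": 0},
    {"hand": 0, "dx": 0, "dy": 0, "dz": -0.001, "ax": 0, "ay": 0, "az": 0},
    {"hand": 0, "dx": 0, "dy": 0, "dz": 0, "ax": 0, "ay": 0, "az": 0},
  ],
)

```text
t: 13.05
eef_pos: [0.6012, 0.1662, 0.1399]
eef_rot: [0.61, 3.082, -0.0]
ft_force: [-2.2, -3.6, 11.7]
width: 0.0002
```

All eight are pressed. I'll go back up to the earlier wrist view to check.

Emit:
servo_tool(
  moves=[
    {"hand": 0, "dx": 0, "dy": 0, "dz": 0.04, "ax": 0, "ay": 0, "az": 0},
    {"hand": 0, "dx": 0, "dy": 0.0, "dz": 0.05, "ax": 0, "ay": 0, "az": 0},
    {"hand": 0, "dx": 0, "dy": 0.033, "dz": 0.046, "ax": 0, "ay": 0, "az": 0},
    {"hand": 0, "dx": -0.003, "dy": 0.0335, "dz": 0.046, "ax": 0, "ay": 0, "az": 0},
    {"hand": 0, "dx": 0, "dy": 0, "dz": 0, "ax": 0, "ay": 0, "az": 0},
    {"hand": 0, "dx": 0, "dy": 0, "dz": 0, "ax": 0, "ay": 0, "az": 0},
  ],
)

```text
t: 13.8
eef_pos: [0.598, 0.2325, 0.3205]
eef_rot: [-0.61, -3.081, 0.002]
ft_force: [0.6, -0.2, -0.4]
width: -0.0004
```

Run:
```python
from fit import *
s=manip.sense();im=manip.grab_frame("wrist")[:,:,::-1];cv2.imwrite("pics/w3.png",im)
sc=manip.grab_frame("scene")[:,:,::-1];cv2.imwrite("pics/scene3.png",sc)
print(s["eef_pos"],fit(im,pose("wrist",s),[.556,.2325])[:5])
w2=cv2.imread("pics/w2b.png"); old=cv2.imread("pics/scene.png")
g=lambda i:cv2.resize(i[30:250,190:420],(400,300))
f=lambda i:cv2.resize(i[135:215,291:391],(400,300),interpolation=cv2.INTER_CUBIC)
cv2.imwrite("pics/c3.png",np.vstack([np.hstack([g(w2),g(im)]),np.hstack([f(old),f(sc)])]))
d=cv2.absdiff(old,sc).max(2)>40; n,_,st,ce=cv2.connectedComponentsWithStats(d.astype(np.uint8))
print([(st[i].tolist()) for i in range(1,n) if st[i,4]>15])
```

```text
[0.5979685  0.23246614 0.32049224] (array([0.5564328 , 0.23272125]), np.float64(0.0624458695178015), np.float64(12.095223817018914), np.int64(628), 770)
[[192, 0, 96, 75, 2399], [224, 0, 17, 23, 137], [279, 0, 12, 15, 38], [300, 0, 15, 7, 41], [303, 0, 76, 122, 3379], [351, 6, 13, 5, 28], [285, 33, 32, 59, 1039], [138, 39, 78, 71, 800], [203, 77, 18, 24, 100], [160, 81, 14, 14, 44], [166, 94, 22, 5, 58], [145, 97, 27, 40, 638], [169, 100, 27, 35, 470], [201, 102, 7, 4, 19], [305, 116, 17, 14, 131], [139, 118, 10, 24, 44], [199, 136, 3, 9, 16], [203, 145, 106, 49, 1896], [315, 149, 53, 34, 515], [152, 185, 15, 20, 85], [192, 195, 151, 38, 1911], [185, 201, 14, 7, 26], [371, 203, 4, 10, 17], [154, 204, 25, 10, 68], [358, 208, 17, 25, 144], [297, 217, 17, 4, 39]]
```

View pics/c3.png

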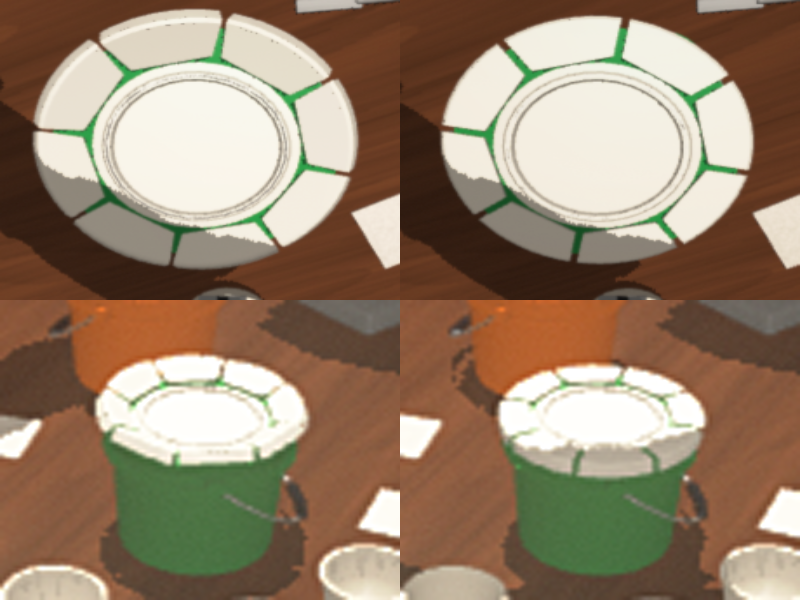

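The rim is now flat all round (right-hand crops), and the pail has not moved. I'm handing in.

```bash
python3 -c "
from workcell import manip
print(manip.job_done(), manip.sense()['t'])"
```

```text
the job is handed in; nothing more can be done
the job is handed in; nothing more can be done
```

All eight tongues of the open pail's rim (the left one, at about x 0.556, y 0.2325) are pressed home and level with the lid, and the job is handed in. I went once round the rim with shut fingertips, pressing each tongue about 80 mm from the centre.

- **Presses:** every tongue met its hard stop at z = 0.1398–0.1399 m. The vertical force at the end of each press read 12–18 N, with up to about 8 N sideways.
- **Rim:** the final wrist and scene pictures show it flat all round.
- **Pail position:** the fitted centre moved less than 0.1 mm and the lid turned about 0.05°.
- **Other objects:** nothing else was touched on the path. A before/after difference of the scene picture showed many changes, which I put down to the arm and its shadow without tracing each one. I did not re-measure the other objects one by one.
- **Time:** about 14 s, ending with the hand clear above the pail.
- **Disagreements:** the first two move calls were refused because they left out fields, and nothing moved. The top camera put the pail's centre about 2 mm off the wrist camera in y, within the stated calibration error.

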